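# Snap the lid home on a vial carrier box

### The job

The lid of the vial carrier box has been left lying crooked, hanging over the far long side. Slide it back square so that it drops into the mouth of the box, then press it down at both ends until it is fully home and the spring clip at each end has snapped over its edge. Do not tip the box or push it away from its place, and do not shove or knock over the things standing round it.

Things in the scene. Friction and masses are not known exactly. Their poses are not given: they have to be found in the camera images.
- box: Open grey vial carrier box, loose on the bench, about 0.9 kg: 110 mm (its x) by 180 mm (its y, left to right) by 85 mm high, walls 4 mm, so the mouth is 102 x 172 mm. Origin: centre of the underside; z up, +x the far long side. Rim at z = 85 mm. Vials inside stay 22 mm below the rim. A steel spring clip stands at the middle of each short (y) end.
- lid: Light grey press-on lid, loose, about 0.22 kg: flange 116 (x) x 186 (y) x 4 mm, on top a 92 mm square panel 3 mm thicker; below, a plug 98 x 169 mm, 15 mm deep, tapering in by 3 mm a side. Origin: centre of the flange's underside; x, y as the box's. At the start 12 to 26 mm too far to the box's +x, propped up on that rim. Seated: origin 85 mm above the box's, centred.
- lid_left_pad (a point): Flat round thumb pad, dark grey, 28 mm wide, on the lid's top at its left (+y) end: 66 mm from the lid's centre, on the flange's upper face, 4 mm above the lid's origin. Place to press; about 5 to 16 N snaps that end home. Seated it is 89 mm above the box's underside.
- lid_right_pad (a point): The same pad at the lid's right (-y) end, 66 mm from the centre.
- clip_left (a joint): Spring clip at the box's left (+y) end, a 36 mm wide bent steel leaf hinged low on the end wall. Value in rad: 0 = upright, held by its spring; grows to about 0.1 as the lid's edge forces the hook outward, and snaps back near 0 once the hook is over the flange. Nothing need touch it.
- clip_right (a joint): The same clip at the box's right (-y) end.
- clip_left_hook (a point): Inner lip of the left clip's hook, middle of its width: 90 mm from the box's centre, 90.5 mm above the box's underside; it overhangs the seated flange by 3 mm. A sloping tab runs up and outward from it to 106 mm height; an unpressed lid's edge rests on that slope, about 10 mm too high.
- clip_right_hook (a point): The same lip of the right clip, at the box's -y end.
- sample_pot: Bystander: white lidded pot, 47 mm wide, 66 mm high, standing off the box's left end. Origin: centre of the underside.
- vial: Bystander: closed vial, 27 mm wide, 58 mm high, standing in front of the box. Origin: centre of the underside.
- beaker: Bystander: small empty glass beaker, 54 mm wide, 70 mm high, standing in front of the box. Origin: centre of the underside.
- flask: Bystander: conical flask, 63 mm wide, 103 mm high, standing on the stirrer's plate (104 mm above the bench) left of the box. Origin: centre of the underside.

How it is judged:
On the way:
1. the lid lies square over the mouth of the box (horizontal distance between lid and box below 0.005 m and angle between lid's own z axis and vertical below 0.06 rad and height (world z) of lid below 0.105 m), for 0.1 s.
At the end, for the whole second after the job is handed in: Both thumb pads of the lid are at most 1.5 mm above their seated height (89 mm over the box's underside), the lid is centred on the box within 5 mm, both clips have sprung back to under 0.03 rad, and box and lid are at rest with the box upright, within 30 mm of its place (z of each of lid_left_pad, lid_right_pad in the frame of box below 0.0905 m and value of joint each of clip_left, clip_right below 0.03 rad and horizontal distance between lid and box below 0.005 m and linear speed of each of box, lid below 0.02 m/s and angle between box's own z axis and vertical below 0.05 rad); the robot touches nothing.
It fails at once if the box is tipped (angle between box's own z axis and vertical above 0.2 rad).
It fails at once if the box is pushed more than 30 mm from its place (distance of box from where it was at the start of the episode above 0.03 m).
It fails at once if the pot, vial, beaker or flask round it is shoved more than 30 mm or knocked over (distance of any of sample_pot, vial, beaker, flask from where it was at the start of the episode above 0.03 m or angle between any of sample_pot, vial, beaker, flask's own z axis and vertical above 0.4 rad).
It also fails if it takes over 48 s, if anything falls off the work surface, if the arm or the gripper's body presses on something with over 40 N, if the wrist force passes 120 N, or if a joint passes its speed limit or range.

### The arm

A 6-joint arm with a two-finger parallel gripper is mounted at the origin on the work surface; the furniture and walls round the work are solid. World frame = base frame: x ahead of the robot, y to its left, z up, the work surface at z = 0. Lengths are in m, angles in rad, forces in N, time in s.
With the tool pointing down it reaches from about 0.35 to 0.775 m from the base axis. Payload 7.3 kg.
Tool frame: the origin (TCP) lies on the centre line of the jaws, within the pads' length; the fingertips stand 25 mm ahead of it and the grasp point (between the pads) lies 6 mm ahead of it; z points along the fingers, y is the direction in which the jaws open and shut (so a half turn about z gives the same grasp; the last joint's range is limited). The gripper opens to 92 mm and grips with 3 to 60 N. Pads are 19 mm wide; open, the fingers measure 130 mm over their backs; the gripper's body (75 mm by 190 mm) begins 47 mm behind the grasp point.
Start: joints at [-1.359, 0.342, 1.524, -0, 1.275, -0.146], TCP at [0.184, -0.492, 0.252] pointing down, gripper open.
Joint ranges: [-2.53, 2.53], [-0.77, 2.02], [0.04, 2.7], [-1, 4.14], [0.28, 2.66], [-3.11, 3.11]. Speed limits (rad/s): [2.57, 2.57, 3.14, 3.14, 3.14, 3.14].

### API

Orientations are given as [roll, pitch, yaw] about the fixed x, y, z axes, in that order (R = Rz(yaw) Ry(pitch) Rx(roll)).
In Python, from cell import telemetry, read_camera, workorder gives the robot as it stands.
- The arm moves only by the shell command python3 -m creep 'ROWS' [FORCE]. ROWS is JSON, one flat list of numbers, 5 for each row, row after row: the opening, from 0 (shut) to 1 (fully open), then the shift along the world's x, y, z in m, then the turn about the world's z in rad. A call has 1 to 12 rows; each row shifts and turns the pose as measured when the row begins; what a row does not reach is not made up. A row lasts 1/8 s, in which the tool goes at most 62.5 mm and 10.7 degrees, less where a joint would pass 70% of its speed; a pose out of reach is approached as far as the arm can. A call is refused whole if a number of a shift passes 0.0625 or a number of a turn 0.188, either way. A call with a gripper value outside its range is refused whole. The fingers move at their own pace and stop on an object; FORCE is the grip in N (left out, the last holds). Time passes only in rows, so rows that do not move let the fingers close. It gives the time, the measured TCP pose, the force and the opening at its end, in the units of the state.
- telemetry.observe(): the state, without advancing time (a new reading comes with each control period).
- read_camera(name): name is "scene" or "top" or "wrist"; returns a dict with "image" (480x640x3 uint8, red, green, blue), "fovy" (degrees; the focal length in pixels is half the picture's height over the tangent of half this angle, whatever the lens; pixels are square), "cx", "cy" (the principal point, pixels), "distortion" ([k1, k2, p1, p2, k3] as OpenCV has them; the pictures are not rectified), "R" (3x3) and "t" (3): a world point X has camera coordinates R X + t. Camera axes: x right, y down, z forward; pixel columns grow to the right and rows downward; lengths in m; the calibration is good to about 2 mm. A picture is of the moment at which its call begins. There is no depth.
- workorder.hand_in(): hands the job in, once; it reports no verdict.
The state is a dict: "time": time; "qpos": joint angles; "qvel": joint speeds; "joint_efforts": joint torques, N m; "tool_pos": TCP position; "tool_rot": TCP orientation; "contact_force": force on the tool from outside, world axes, zero at the start; "torque": the same for the moment, N m; "opening": finger opening in m.
Only numpy, scipy, OpenCV 4.12 (cv2) and the standard library are available. Lean on these libraries where they do the work, as an engineer would, in place of code of your own. Each camera call takes 0.05 s, during which the arm holds its last target.

## Working session

There is one attempt and no reset: what is moved stays moved. The work goes in short steps, Python scripts to look and compute and a shell command to move; the robot and the scene stay as the last step left them, time stands still between calls to the robot, and variables do not carry over. Pictures are saved under pics/ and viewed, and the job is handed in when it is done.

```bash
ls; mkdir -p pics
python3 - <<'E'
from cell import telemetry, read_camera
import cv2
print(telemetry.observe())
for n in ("scene","top","wrist"):
    c=read_camera(n)
    cv2.imwrite(f"pics/{n}0.png",c["image"][:,:,::-1])
    print(n,c["fovy"],c["cx"],c["cy"],c["distortion"],c["R"],c["t"])
E
```

```text
pics
{'time': 0.0, 'qpos': array([-1.35902130e+00,  3.42739169e-01,  1.52498650e+00, -3.49734246e-06,
        1.27536954e+00, -1.45984915e-01]), 'qvel': array([-3.95716043e-05, -2.66337287e-03,  3.50621440e-05,  5.64218494e-04,
        9.23097365e-04, -1.62684313e-03]), 'joint_efforts': array([-2.90578799e-03, -4.31250215e+01, -2.44222373e+01,  7.16560520e-02,
        5.59416006e-02, -1.08159143e-04]), 'tool_pos': array([ 0.18379648, -0.49140573,  0.25104703]), 'tool_rot': array([-3.14010559e+00, -2.15263649e-04,  3.57760805e-01]), 'contact_force': array([-0.34171013,  0.40775265,  0.36004041]), 'torque': array([ 0.04341563, -0.02401339,  0.0056209 ]), 'opening': 0.09200434035567794}
scene 50.26138958274808 321.87701921532107 238.7227593679899 [-0.1357351  0.         0.         0.         0.       ] [[-0.59664751 -0.80240369 -0.01265185]
 [-0.55379299  0.42309438 -0.71715024]
 [ 0.58079693 -0.4208794  -0.69680375]] [0.14225605 0.36562859 0.739697  ]
top 48.48523451874499 328.08773688838727 247.3107477197992 [-0.0603467  0.         0.         0.         0.       ] [[ 0.00248012 -0.9999959  -0.00142993]
 [-0.9878369  -0.00222764 -0.15547762]
 [ 0.15547379  0.00179814 -0.98783838]] [-0.14807818  0.43694123  0.86416343]
wrist 64.76665020962925 316.0349547297003 239.01135818633347 [0.02081743 0.         0.         0.         0.        ] [[ 0.35015255 -0.93669038 -0.00207952]
 [-0.90466406 -0.33875442  0.25851186]
 [-0.24285002 -0.08863732 -0.96600585]] [-0.52438822 -0.03241612  0.39102818]
```

View pics/scene0.png

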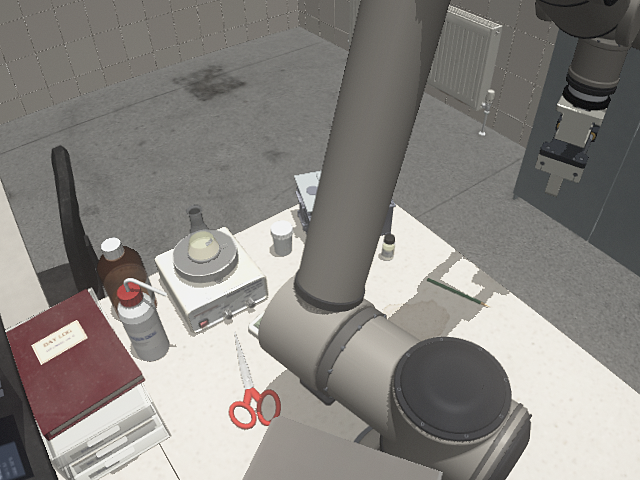

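View pics/top0.png

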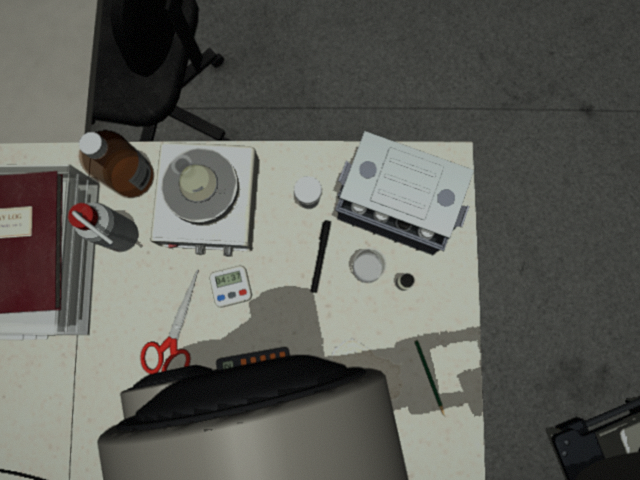

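Run:
```python
import cv2
im=cv2.imread("pics/top0.png")[120:300,285:485]
cv2.imwrite("pics/top0z.png",cv2.resize(im,(800,720),interpolation=cv2.INTER_CUBIC)[:600])
im=cv2.imread("pics/scene0.png")[150:270,260:420]
cv2.imwrite("pics/scene0z.png",cv2.resize(im,(800,600),interpolation=cv2.INTER_CUBIC))
```

```text
(no output)
```

View pics/top0z.png

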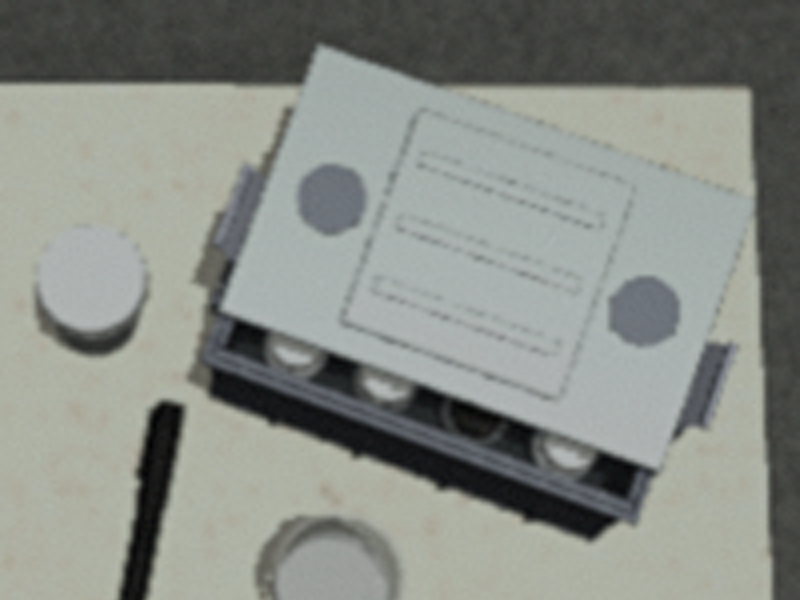

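View pics/scene0z.png

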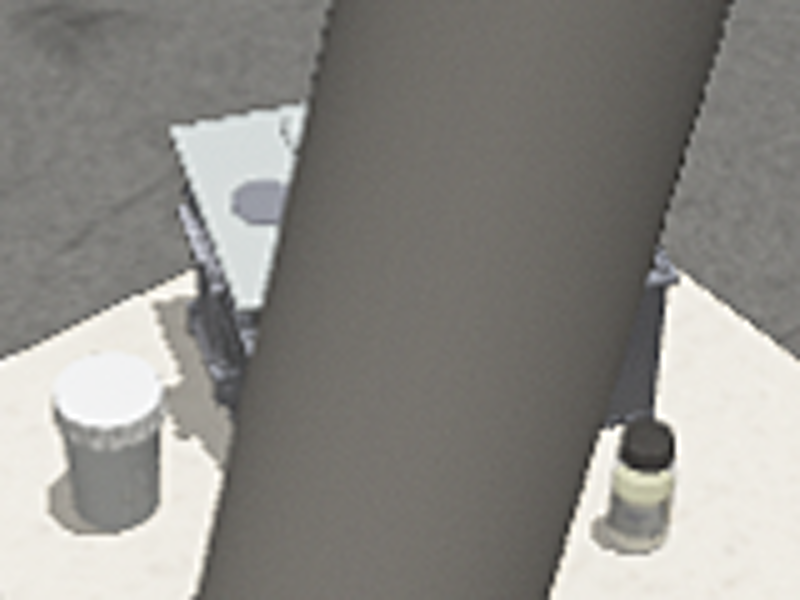

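```bash
cat > h.py <<'E'
import numpy as np,cv2
from cell import read_camera
def ray(c,uv,z):
    f=240/np.tan(np.radians(c["fovy"])/2)
    K=np.array([[f,0,c["cx"]],[0,f,c["cy"]],[0,0,1]])
    p=cv2.undistortPoints(np.array(uv,float).reshape(-1,1,2),K,np.array(c["distortion"])).reshape(-1,2)
    R=np.array(c["R"]);t=np.array(c["t"]);C=-R.T@t
    d=np.c_[p,np.ones(len(p))]@R
    return C+d*((np.asarray(z)-C[2])/d[:,2])[:,None]
def proj(c,X):
    f=240/np.tan(np.radians(c["fovy"])/2)
    K=np.array([[f,0,c["cx"]],[0,f,c["cy"]],[0,0,1]])
    R=np.array(c["R"]);t=np.array(c["t"])
    return cv2.projectPoints(np.array(X,float).reshape(-1,1,3),cv2.Rodrigues(R)[0],t,K,np.array(c["distortion"]))[0].reshape(-1,2)
def save(n,name,box=None,s=1):
    c=read_camera(n);im=c["image"][:,:,::-1]
    if box: im=im[box[1]:box[3],box[0]:box[2]]
    cv2.imwrite("pics/"+name,cv2.resize(im,None,fx=s,fy=s,interpolation=cv2.INTER_CUBIC));return c
E
python3 - <<'E'
from h import *
c=read_camera("top")
z=lambda a:np.array(a)/4+[285,120]-.375*0
def rep(n,uv,h):
    P=ray(c,z(uv),h);print(n,P.round(4).tolist());return P
r=rep("rim",[(203,360),(633,520)],.085)
e=r[0]-r[1];print(np.linalg.norm(e),np.arctan2(-e[0],e[1]))
ey=e/np.linalg.norm(e);ex=np.array([ey[1],-ey[0],0])
print("box c",r.mean(0)+ex*.055)
l=rep("lid",[(320,45),(753,197),(655,468),(222,315)],[.109,.109,.095,.095])
for i in range(4):print(np.linalg.norm(l[i]-l[(i+1)%4]))
e=l[0]-l[1];print("yaw",np.arctan2(-e[0],e[1])); e=l[3]-l[2];print("yaw",np.arctan2(-e[0],e[1]))
p=rep("pads",[(332,199),(645,311)],.103); print(np.linalg.norm(p[0]-p[1]),p.mean(0))
e=p[0]-p[1];print("yaw",np.arctan2(-e[0],e[1]))
rep("clips tab top",[(232,225),(713,380)],.1)
rep("pot,beaker",[(92,275),(330,590)],[.066,.07])
rep("vial",[((405-285)*4,(281-120)*4)],[.058])
E
```

```text
rim [[0.49, -0.1593, 0.085], [0.4254, -0.3304, 0.085]]
0.18291484588382464 -0.3611600739934248
box c [ 0.50912491 -0.26428878  0.085     ]
lid [[0.614, -0.2059, 0.109], [0.5515, -0.3774, 0.109], [0.4446, -0.3376, 0.095], [0.5061, -0.1667, 0.095]]
0.18255460417859998
0.11494185508501767
0.18160142496064313
0.11561722592715108
yaw -0.34900248847775395
yaw -0.34523882412007656
pads [[0.5517, -0.2105, 0.103], [0.5063, -0.334, 0.103]]
0.1316137827481163 [ 0.5289758  -0.27221555  0.103     ]
yaw -0.3523492860378579
clips tab top [[0.5417, -0.1707, 0.1], [0.4791, -0.3607, 0.1]]
pot,beaker [[0.5303, -0.1136, 0.066], [0.3989, -0.2106, 0.07]]
vial [[0.3784, -0.2723, 0.058]]
```

```bash
python3 -m creep '[1,0.053,0.024,0,-0.09, 1,0.053,0.024,0,-0.09, 1,0.053,0.024,0,-0.09, 1,0.053,0.024,0,-0.09, 1,0.053,0.024,0,-0.09, 1,0.053,0.024,0,-0.09, 1,0.053,0.024,0,-0.09, 1,0.053,0.024,0,-0.09]'
```

```text
time: 1.2
tool_pos: [0.6159, -0.2946, 0.2499]
tool_rot: [-3.141, 0.002, -0.395]
contact_force: [1.4, -1.3, -0.0]
opening: 0.0915
```

Run:
```python
from h import *
from cell import telemetry
print(telemetry.observe()["tool_pos"],telemetry.observe()["tool_rot"])
c=save("wrist","w1.png"); print(c["R"],c["t"])
save("scene","s1.png",(260,120,420,240),5)
```

```text
[ 0.61590561 -0.29461075  0.24985629] [-3.14093387e+00  1.85229935e-03 -3.94989816e-01]
[[-0.38485804 -0.92297472 -0.0013991 ]
 [-0.89111835  0.37117904  0.2610253 ]
 [-0.24040043  0.10170445 -0.96533095]] [-0.0345235   0.62576287  0.56664773]
```

View pics/w1.png

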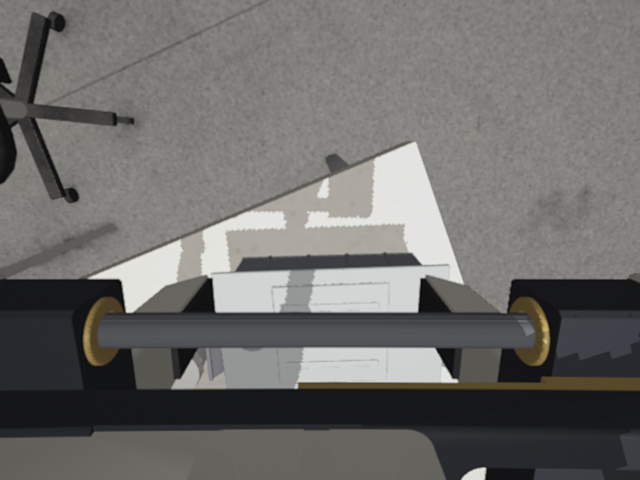

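View pics/s1.png

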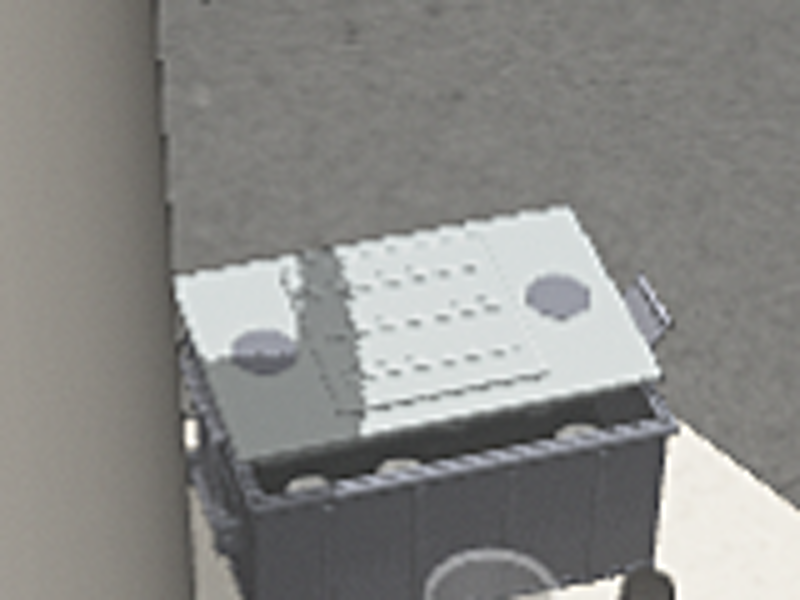

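Run:
```python
from h import *
ct=read_camera("top");cs=read_camera("scene")
T=np.array([(332,199),(645,311),(320,45),(753,197),(655,468),(222,315),(203,360),(633,520)])/4+[285,120]-.375
S=np.array([(264,350),(557,297),(175,275),(572,207),(660,377),(245,458),(245,500),(678,428)])/5+[260,120]-.4
def M(c):
    f=240/np.tan(np.radians(c["fovy"])/2);K=np.array([[f,0,c["cx"]],[0,f,c["cy"]],[0,0,1]]);return K
u=lambda c,p:cv2.undistortPoints(p.reshape(-1,1,2),M(c),np.array(c["distortion"])).reshape(-1,2).T
P=lambda c:np.c_[c["R"],c["t"]]
X=cv2.triangulatePoints(P(ct),P(cs),u(ct,T),u(cs,S));X=(X[:3]/X[3]).T
for n,x in zip("padL padR FL FR NR NL rimL rimR".split(),X):print(n,x.round(4))
for a,b in((0,1),(2,3),(5,4),(6,7)):
    e=X[a]-X[b];print(np.linalg.norm(e).round(4),np.arctan2(-e[0],e[1]).round(3),X[[a,b]].mean(0).round(4))
```

```text
padL [ 0.5519 -0.2098  0.1041]
padR [ 0.5072 -0.3338  0.1015]
FL [ 0.6141 -0.2061  0.1083]
FR [ 0.5526 -0.3795  0.1038]
NR [ 0.4447 -0.3372  0.0959]
NL [ 0.5054 -0.1663  0.0991]
rimL [ 0.4902 -0.1574  0.0916]
rimR [ 0.4255 -0.3306  0.0841]
0.1319 -0.346 [ 0.5295 -0.2718  0.1028]
0.1841 -0.341 [ 0.5833 -0.2928  0.106 ]
0.1814 -0.341 [ 0.4751 -0.2517  0.0975]
0.185 -0.357 [ 0.4578 -0.244   0.0879]
```

```bash
python3 -m creep '[1,-0.001,-0.003,-0.04,0.024, 1,-0.001,-0.003,-0.04,0.023, 1,0,-0.001,-0.04,0, 1,0,0,-0.011,0,1,0,0,0,0]'
python3 - <<'E'
from h import *
from cell import telemetry
print(telemetry.observe()["tool_pos"],telemetry.observe()["tool_rot"],telemetry.observe()["contact_force"])
save("scene","s2.png",(260,90,450,240),4)
save("wrist","w2.png")
E
```

```text
time: 2.02
tool_pos: [0.6082, -0.3068, 0.1181]
tool_rot: [3.14, 0.0, -0.346]
contact_force: [0.3, -0.8, -0.3]
opening: 0.0917
[ 0.60818708 -0.30679777  0.11806881] [ 3.14011247e+00  9.71415070e-05 -3.45616103e-01] [ 0.29862687 -0.77733509 -0.26883675]
```

View pics/s2.png

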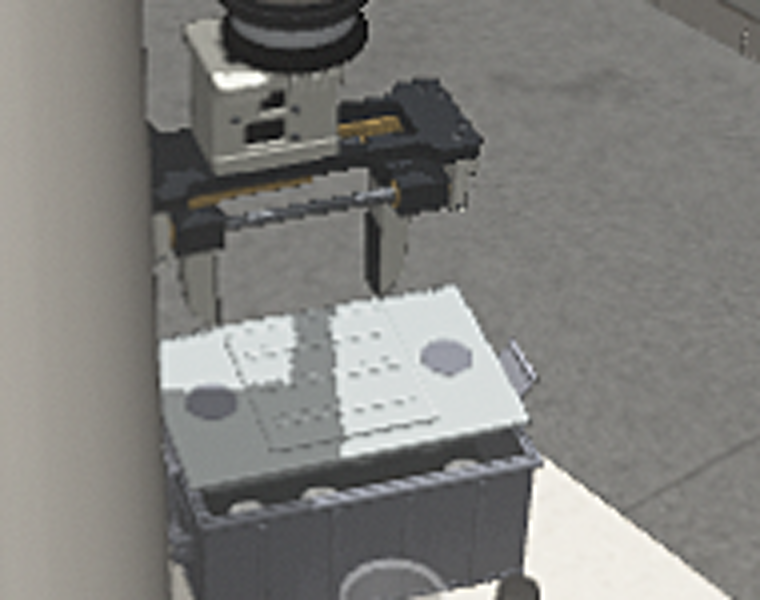

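View pics/w2.png

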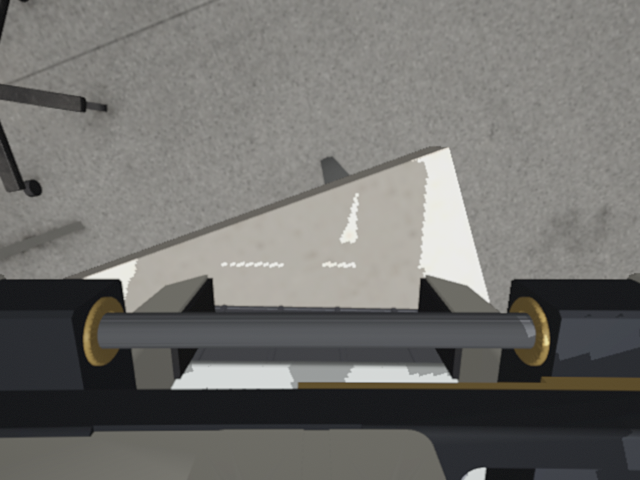

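```bash
python3 -m creep '[1,-0.005,0.005,0,0, 1,-0.005,0.004,0,0, 1,-0.004,0.001,0,0, 1,-0.004,0.001,0,0]'; python3 -m creep '[1,-0.003,0.001,0,0, 1,-0.003,0.001,0,0]';python3 -m creep '[1,-0.003,0.001,0,0, 1,-0.003,0.001,0,0]'
```

```text
time: 2.62
tool_pos: [0.5915, -0.2956, 0.1235]
tool_rot: [3.138, -0.009, -0.345]
contact_force: [1.1, -0.5, -0.7]
opening: 0.0917
time: 2.88
tool_pos: [0.5851, -0.2935, 0.1236]
tool_rot: [3.138, -0.009, -0.344]
contact_force: [1.3, -0.0, 0.0]
opening: 0.0917
time: 3.12
tool_pos: [0.5788, -0.2914, 0.1234]
tool_rot: [3.138, -0.009, -0.345]
contact_force: [0.3, 0.9, 0.5]
opening: 0.0921
```

Run:
```python
from h import *
from cell import telemetry
print(telemetry.observe()["tool_pos"],telemetry.observe()["tool_rot"],telemetry.observe()["contact_force"])
save("scene","s3.png",(260,90,450,240),4)
save("top","t3.png",(285,120,485,270),4)
```

```text
[ 0.57877997 -0.2913552   0.12341129] [ 3.13826706 -0.00940162 -0.34456142] [0.31782261 0.88811659 0.54681007]
```

View pics/s3.png

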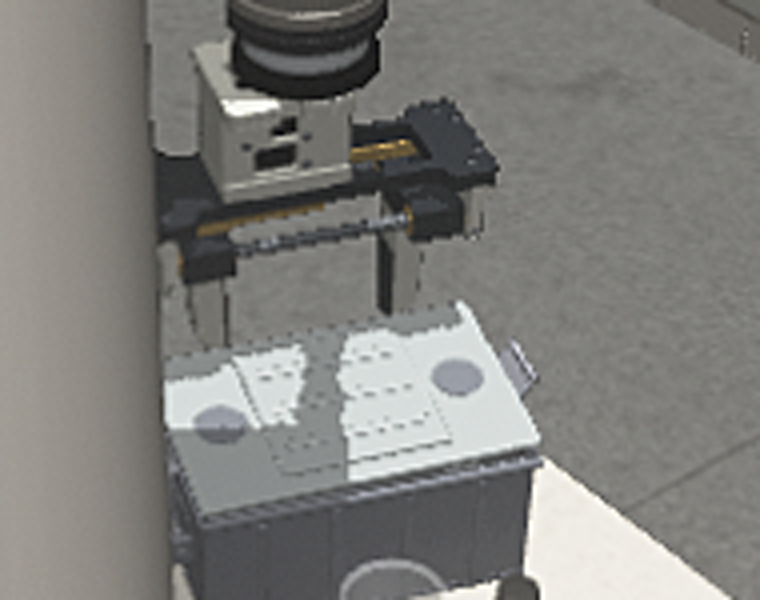

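View pics/t3.png

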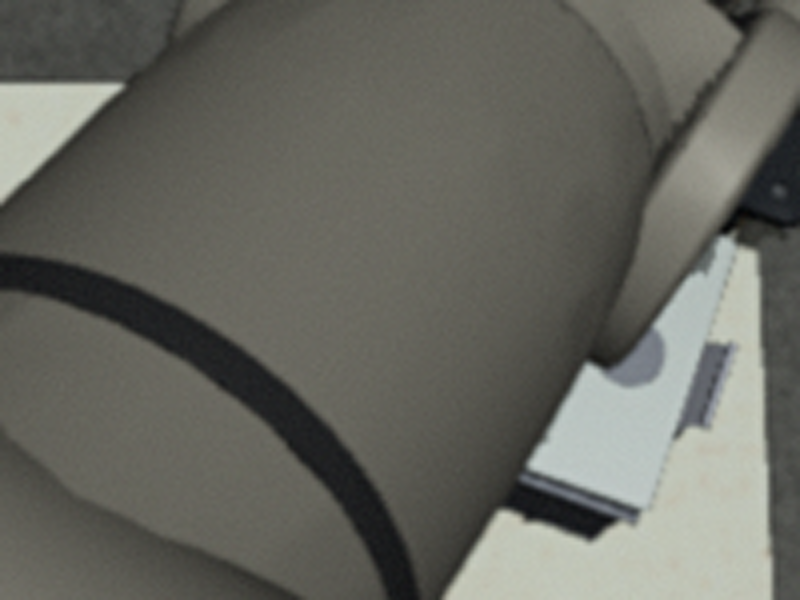

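```bash
python3 -m creep '[1,0.002,-0.001,-0.003,0, 1,0,0,-0.003,0]'; python3 -m creep '[1,-0.003,0.001,0,0, 1,-0.003,0.001,0,0]';python3 -m creep '[1,-0.002,0.001,0,0]'
```

```text
time: 3.48
tool_pos: [0.5807, -0.2926, 0.1173]
tool_rot: [3.138, -0.009, -0.345]
contact_force: [-0.4, -0.0, -0.4]
opening: 0.092
time: 3.72
tool_pos: [0.575, -0.2907, 0.1169]
tool_rot: [3.138, -0.01, -0.345]
contact_force: [4.2, -1.4, 0.8]
opening: 0.0917
time: 3.85
tool_pos: [0.5739, -0.2904, 0.1176]
tool_rot: [3.137, -0.014, -0.345]
contact_force: [4.5, -2.4, 1.0]
opening: 0.0918
```

Run:
```python
from h import *
save("scene","s4.png",(260,90,450,240),4)
save("top","t4.png",(385,160,485,235),8)
```

```text
(no output)
```

View pics/s4.png

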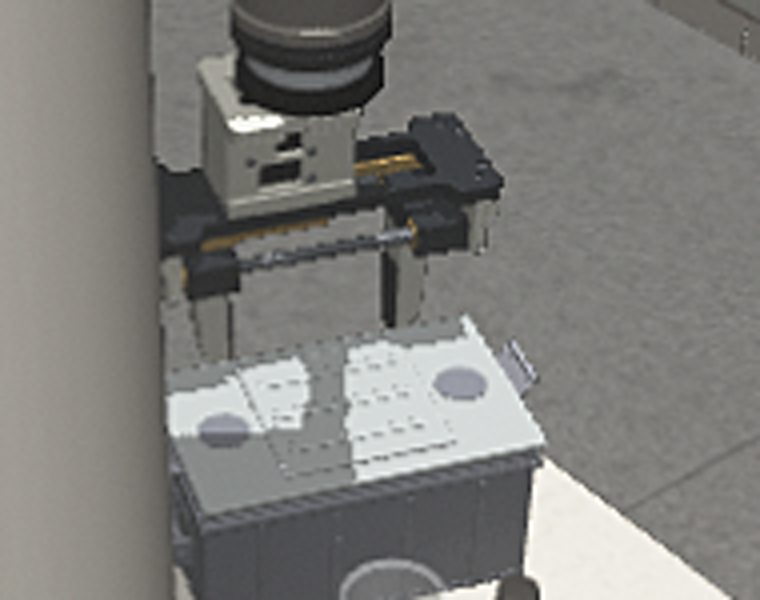

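View pics/t4.png

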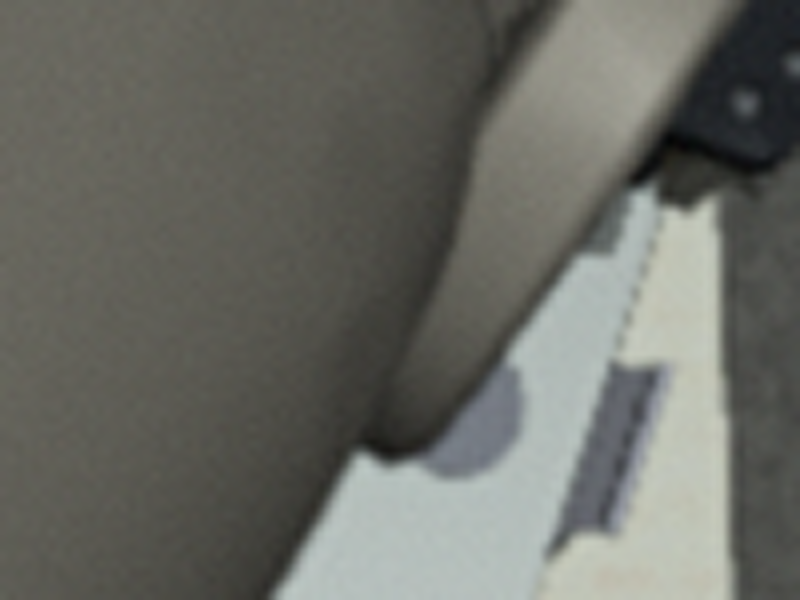

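```bash
python3 -m creep '[1,-0.003,0.001,-0.001,0,1,-0.002,0.001,0,0]'
python3 - <<'E'
from h import *
from cell import telemetry
o=telemetry.observe();print(o["tool_pos"],o["tool_rot"],o["contact_force"])
save("scene","s5.png",(295,150,405,232),7)
E
```

```text
time: 4.2
tool_pos: [0.5711, -0.2893, 0.1183]
tool_rot: [3.136, -0.021, -0.345]
contact_force: [6.3, -1.8, -0.3]
opening: 0.0916
[ 0.57112671 -0.28933965  0.11830272] [ 3.13639667 -0.0208682  -0.34527586] [ 6.32636585 -1.83027056 -0.32410421]
```

View pics/s5.png

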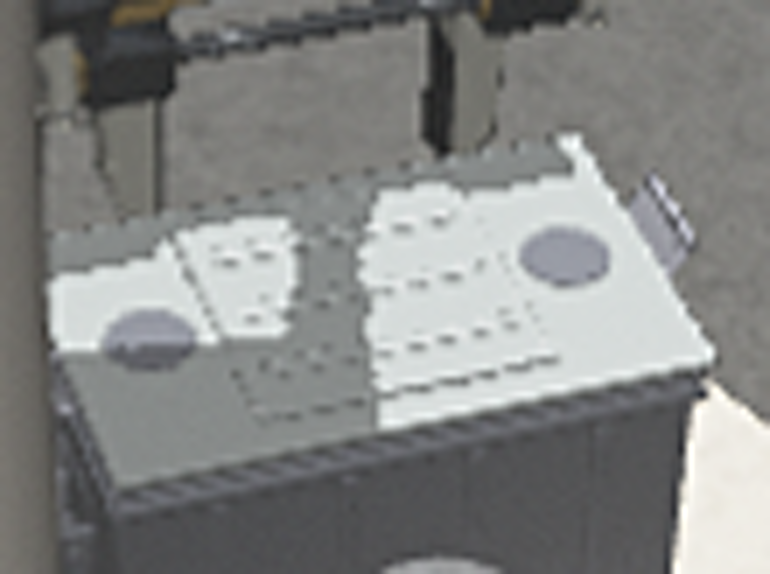

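```bash
python3 -m creep '[1,0.007,-0.003,0,0,0.5,0.007,-0.003,0.01,0,0.2,0.0,0,0.05,0,0,0,0,0.06,0,0,0,-0.0,0.06,0,0,0,0,0.0,0]'
python3 - <<'E'
from h import *
from cell import telemetry
o=telemetry.observe();print(o["tool_pos"],o["tool_rot"],o["contact_force"])
c=save("scene","s6.png",(295,130,405,212),7)
c=save("wrist","w6.png");print(repr(c["R"]),c["t"])
save("top","t6.png",(285,120,485,270),4)
E
```

```text
time: 5.0
tool_pos: [0.5831, -0.2939, 0.3044]
tool_rot: [3.138, -0.012, -0.344]
contact_force: [0.1, -0.7, -0.7]
opening: 0.0464
[ 0.58314684 -0.29391915  0.30441509] [ 3.13750297 -0.01173198 -0.34435903] [ 0.05082108 -0.72528353 -0.73558226]
array([[-0.33775063, -0.94123341,  0.002047  ],
       [-0.91040531,  0.32723884,  0.25313417],
       [-0.2389282 ,  0.08363262, -0.96742902]]) [-0.08012915  0.58269774  0.60236938]
```

View pics/s6.png

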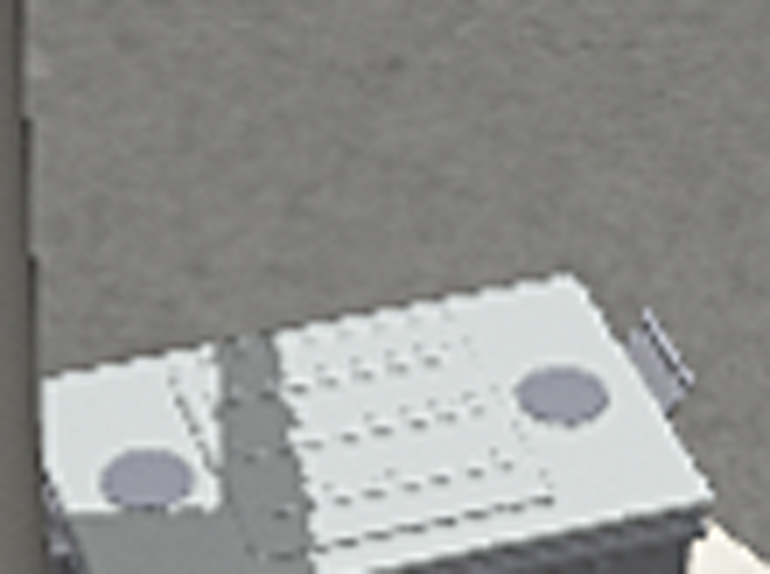

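View pics/w6.png

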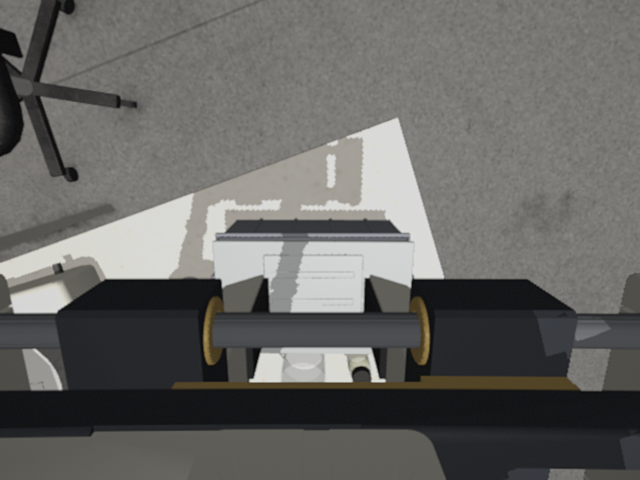

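View pics/t6.png

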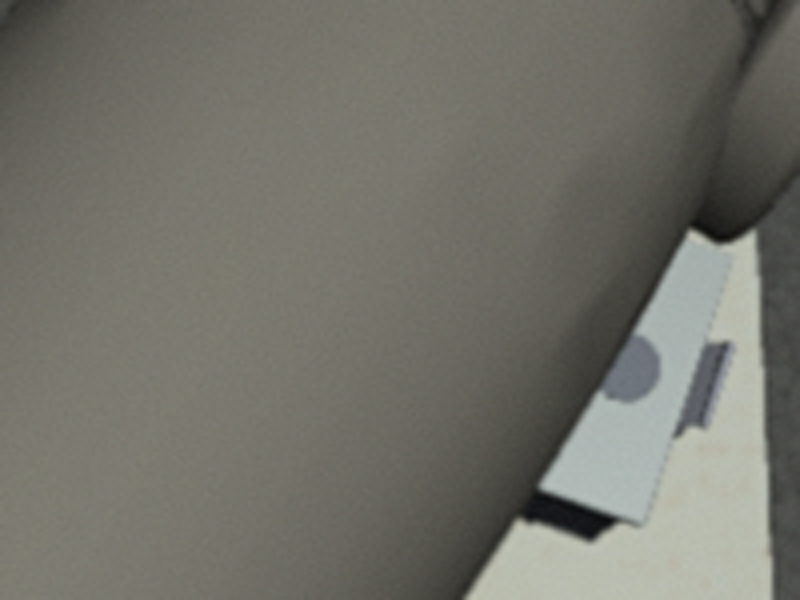

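Run:
```python
from h import *
cs=read_camera("scene");ct=read_camera("top")
S=np.array([(147,480),(562,395),(566,272),(712,495),(42,380)])/7+[295,130]-.43
for z in(.09,.1):
  p=ray(cs,S,z);print(p.round(4).tolist(), p[:2].mean(0), np.arctan2(-(p[0]-p[1])[0],(p[0]-p[1])[1]),np.linalg.norm(p[0]-p[1]))
T=np.array([(629,368),(643,525),(735,250)])/4+[285,120]-.375
for z in(.09,.1):
  p=ray(ct,T,z);print(p.round(4).tolist())
im=cv2.imread("pics/w6.png")[210:330,200:430]
cv2.imwrite("pics/w6z.png",cv2.resize(im,None,fx=3.4,fy=3.4,interpolation=cv2.INTER_CUBIC))
```

```text
[[0.539, -0.2083, 0.09], [0.4942, -0.3346, 0.09], [0.5418, -0.3777, 0.09], [0.4305, -0.3388, 0.09], [0.5983, -0.2112, 0.09]] [ 0.51661094 -0.27148366  0.09      ] -0.34072080692263396 0.1339796304994145
[[0.5291, -0.2014, 0.1], [0.485, -0.3258, 0.1], [0.5318, -0.3683, 0.1], [0.4222, -0.33, 0.1], [0.5876, -0.2042, 0.1]] [ 0.50705433 -0.26361839  0.1       ] -0.340720806922634 0.13203630283907083
[[0.4867, -0.3291, 0.09], [0.4232, -0.3327, 0.09], [0.5358, -0.3739, 0.09]]
[[0.4844, -0.3269, 0.1], [0.4217, -0.3304, 0.1], [0.5329, -0.3711, 0.1]]
```

View pics/w6z.png

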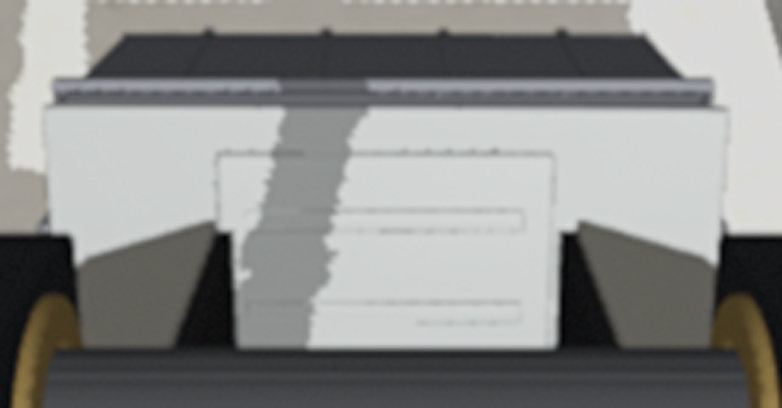

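Run:
```python
from h import *
c=read_camera("wrist")
g=lambda u,v:np.array([200+u/3.4,210+v/3.4])-.35
ex=np.array([.940,-.341]);ey=np.array([.341,.94])
for n,pts,z in(("rim",[(53,80),(712,80)],.085),("rimmid",[(380,79)],.085),("lidtop",[(45,107),(728,108)],.099),("lidmid",[(390,107)],.099),("base",[(125,35),(640,35)],0.)):
  for p in ray(c,[g(*q) for q in pts],z):
    print(n,p.round(4),((p[:2]-[.51,-.264])@ex).round(4),((p[:2]-[.51,-.264])@ey).round(4))
```

```text
rim [ 0.5966 -0.1979  0.085 ] 0.0589 0.0917
rim [ 0.5352 -0.3689  0.085 ] 0.0595 -0.09
rimmid [ 0.5664 -0.2828  0.085 ] 0.0595 0.0015
lidtop [ 0.5926 -0.1977  0.099 ] 0.055 0.0905
lidtop [ 0.5309 -0.3687  0.099 ] 0.0554 -0.0913
lidmid [ 0.5616 -0.2841  0.099 ] 0.0553 -0.0013
base [ 0.5904 -0.198   0.    ] 0.0531 0.0895
base [ 0.5311 -0.3632  0.    ] 0.0537 -0.0861
```

```bash
python3 -c "
from cell import telemetry
o=telemetry.observe();print(o['qpos'].round(3),o['time'],o['opening'])"
```

```text
[-5.840e-01  5.620e-01  1.051e+00 -1.000e-03  1.531e+00  1.332e+00] 5.3 0.02264929404047886
```

```bash
python3 -m creep '[0,-0.011,-0.004,-0.015,0.174,0,-0.011,-0.004,-0.015,0.174,0,-0.011,-0.004,-0.015,0.174,0,-0.011,-0.004,-0.015,0.174,0,-0.011,-0.004,-0.015,0.174,0,-0.011,-0.004,-0.015,0.174,0,-0.011,-0.004,-0.015,0.174,0,-0.011,-0.004,-0.015,0.174,0,-0.011,-0.004,-0.015,0.174,0,0,0,0,0]' 20
```

```text
time: 6.55
tool_pos: [0.4747, -0.3261, 0.144]
tool_rot: [-3.12, 0.005, 1.271]
contact_force: [-0.1, -0.3, 0.5]
opening: 0.0005
```

```bash
python3 -m creep '[0,0.010,-0.001,0,-0.04,0,0,0,0,0]'
python3 - <<'E'
from h import *
save("scene","s7.png",(275,130,415,235),5.5)
save("top","t7.png",(285,120,485,270),4)
E
```

```text
time: 6.8
tool_pos: [0.4855, -0.3269, 0.144]
tool_rot: [-3.12, 0.004, 1.223]
contact_force: [0.2, -0.3, 0.4]
opening: 0.0003
```

View pics/s7.png

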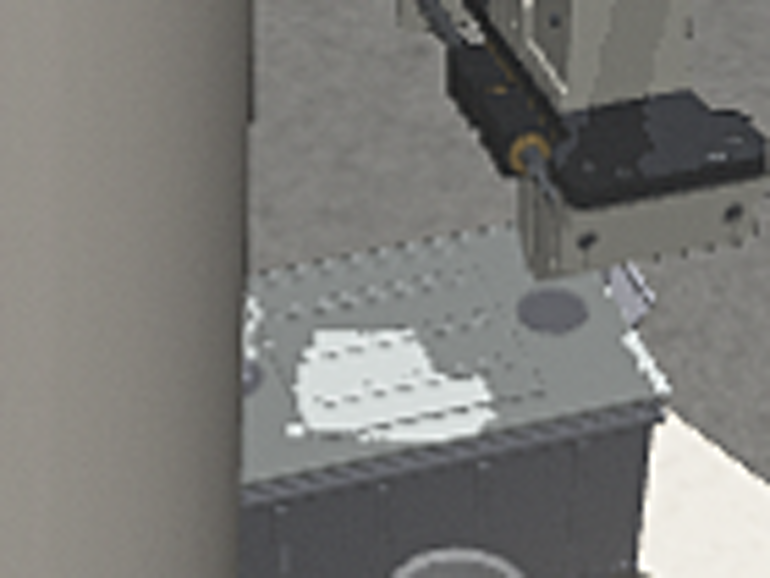

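View pics/t7.png

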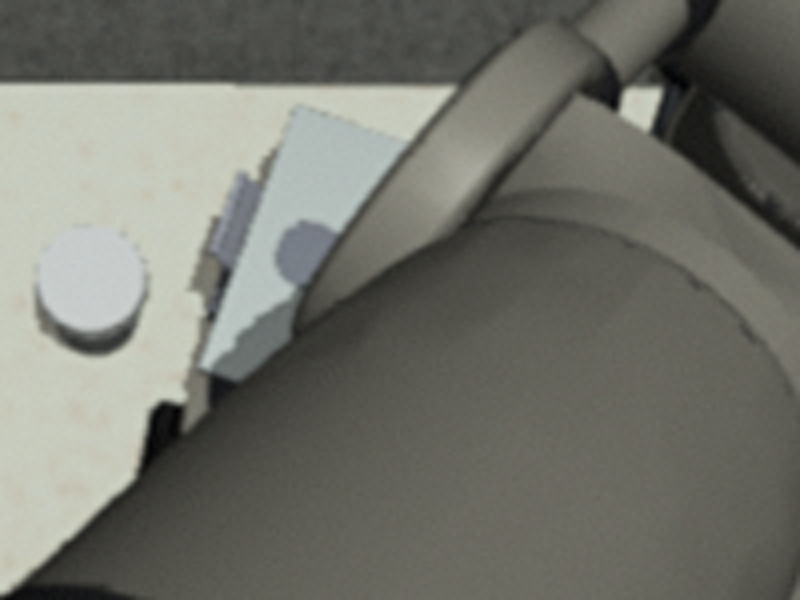

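```bash
python3 -m creep '[0,-0.001,0,-0.009,0.0,0,0,0,-0.008,0]'; python3 -m creep '[0,0,0,-0.003,0]';python3 -m creep '[0,0,0,-0.003,0]';python3 -m creep '[0,0,0,-0.003,0]'
```

```text
time: 7.15
tool_pos: [0.4839, -0.3267, 0.1269]
tool_rot: [-3.12, 0.005, 1.224]
contact_force: [0.4, 0.8, 0.0]
opening: 0.0005
time: 7.28
tool_pos: [0.4838, -0.3266, 0.1233]
tool_rot: [-3.12, 0.005, 1.224]
contact_force: [-0.2, 1.7, 4.5]
opening: 0.0006
time: 7.4
tool_pos: [0.4843, -0.3266, 0.1209]
tool_rot: [-3.121, 0.004, 1.224]
contact_force: [0.8, 2.5, 9.3]
opening: 0.0003
time: 7.52
tool_pos: [0.4845, -0.3267, 0.118]
tool_rot: [-3.122, 0.005, 1.224]
contact_force: [0.6, -0.3, 0.6]
opening: 0.0001
```

```bash
python3 -m creep '[0,0,0,-0.002,0]';python3 -m creep '[0,0,0,-0.002,0]';python3 -m creep '[0,0,0,-0.002,0]'
```

```text
time: 7.65
tool_pos: [0.4844, -0.3267, 0.1157]
tool_rot: [-3.122, 0.005, 1.224]
contact_force: [-0.0, -1.4, 1.9]
opening: 0.0005
time: 7.78
tool_pos: [0.4845, -0.3267, 0.1151]
tool_rot: [-3.122, 0.005, 1.224]
contact_force: [-4.9, 4.2, 22.1]
opening: 0.0004
time: 7.9
tool_pos: [0.4845, -0.3267, 0.1151]
tool_rot: [-3.123, 0.005, 1.224]
contact_force: [-5.1, 4.3, 19.3]
opening: 0.0006
```

```bash
python3 -m creep '[0,0,0,0.03,0,0,0.01,0.03,0.01,0,0,0.012,0.032,0,0,0,0.012,0.032,0,0,0,0.011,0.031,0,0,0,0,0,0,0]';  python3 - <<'E'
from h import *
c=save("scene","s8.png",(275,130,415,235),5.5)
save("top","t8.png",(285,120,485,270),4)
E
```

```text
time: 8.65
tool_pos: [0.5295, -0.199, 0.1556]
tool_rot: [-3.122, 0.006, 1.222]
contact_force: [0.1, -1.0, -0.1]
opening: 0.0011
```

View pics/s8.png

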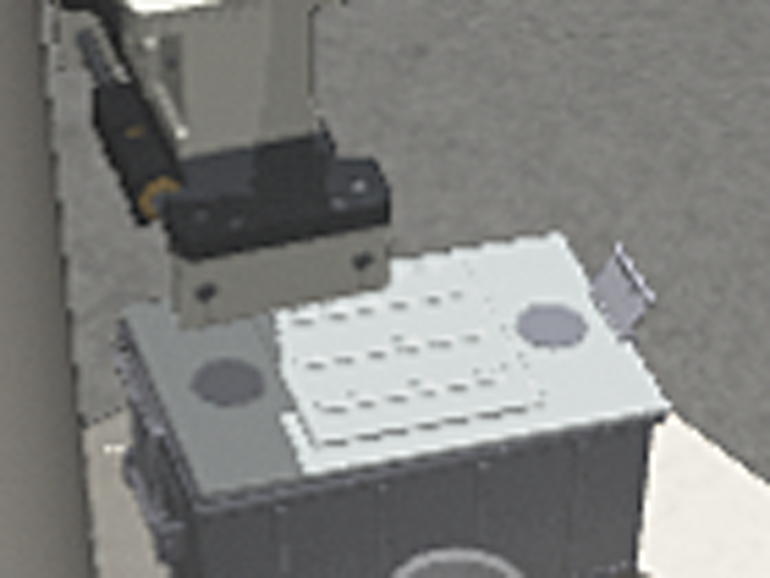

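View pics/t8.png

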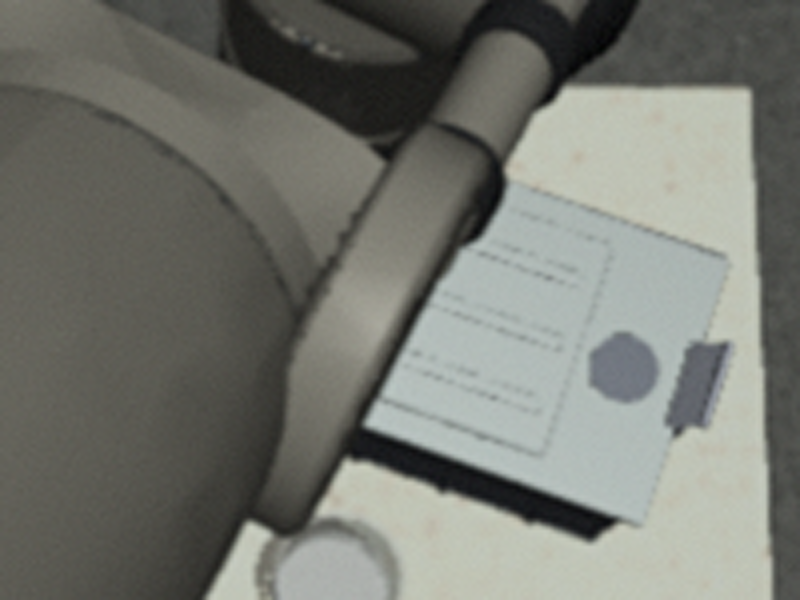

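Run:
```python
from h import *
c=read_camera("scene");ct=read_camera("top")
print(ray(c,np.array([(228,382),(552,326)])/5.5+[275,130]-.4,[.098,.089]).round(4))
print(ray(ct,np.array([(624,368),(700,385)])/4+[285,120]-.375,[.089,.098]).round(4))
```

```text
[[ 0.5281 -0.2018  0.098 ]
 [ 0.4875 -0.3291  0.089 ]]
[[ 0.4869 -0.3273  0.089 ]
 [ 0.4781 -0.3554  0.098 ]]
```

```bash
python3 -m creep '[0,0,-0.003,-0.014,0.0,0,0,0,-0.013,0]'; python3 -m creep '[0,0,0,-0.003,0]';python3 -m creep '[0,0,0,-0.003,0]';python3 -m creep '[0,0,0,-0.003,0]';python3 -m creep '[0,0,0,-0.002,0]'
```

```text
time: 9.1
tool_pos: [0.5286, -0.2069, 0.1277]
tool_rot: [-3.124, 0.007, 1.216]
contact_force: [-0.7, 0.2, -0.4]
opening: 0.0007
time: 9.22
tool_pos: [0.5278, -0.2071, 0.123]
tool_rot: [-3.122, 0.006, 1.215]
contact_force: [0.2, 0.3, 0.1]
opening: 0.0001
time: 9.35
tool_pos: [0.5277, -0.2072, 0.1195]
tool_rot: [-3.121, 0.006, 1.214]
contact_force: [-0.0, 0.8, 5.6]
opening: 0.0006
time: 9.48
tool_pos: [0.5278, -0.2073, 0.1165]
tool_rot: [-3.122, 0.006, 1.214]
contact_force: [-0.1, -0.7, -0.7]
opening: 0.0003
time: 9.6
tool_pos: [0.5278, -0.2073, 0.1144]
tool_rot: [-3.122, 0.006, 1.214]
contact_force: [0.0, 0.1, 1.2]
opening: 0.0005
```

```bash
python3 -m creep '[0,0,0,-0.002,0]';python3 -m creep '[0,0,0,-0.002,0]'; python3 -m creep '[0,0,0,0.03,0,0,0,0,0.05,0,0,0,0,0.06,0,0,-0.06,-0.05,0.05,0,0,-0.06,-0.05,0,0,0,-0.06,-0.05,0,0,0,-0.05,-0.05,0,0,0,0,-0.05,0,0,0,0,-0.05,0,0,0,0,-0.05,0,0]'
python3 - <<'E'
from h import *
c=save("scene","s9.png",(275,130,415,235),5.5)
save("top","t9.png",(285,120,485,270),4)
E
```

```text
time: 9.72
tool_pos: [0.5279, -0.2073, 0.1141]
tool_rot: [-3.123, 0.007, 1.215]
contact_force: [-7.4, 3.4, 24.9]
opening: 0.0005
time: 9.85
tool_pos: [0.5279, -0.2073, 0.1142]
tool_rot: [-3.124, 0.007, 1.215]
contact_force: [-5.4, 2.0, 15.9]
opening: 0.0008
time: 11.1
tool_pos: [0.3407, -0.5191, 0.2954]
tool_rot: [-3.131, 0.013, 1.222]
contact_force: [1.2, -0.5, 0.8]
opening: 0.0001
```

View pics/s9.png

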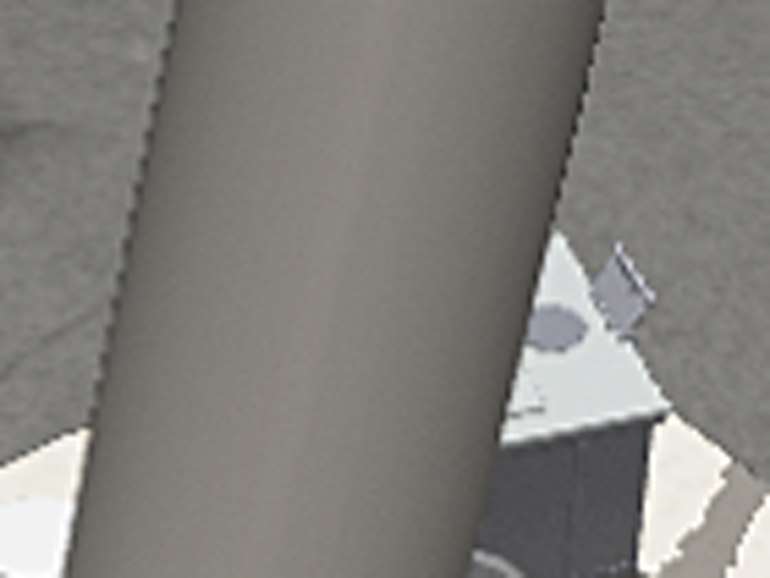

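View pics/t9.png

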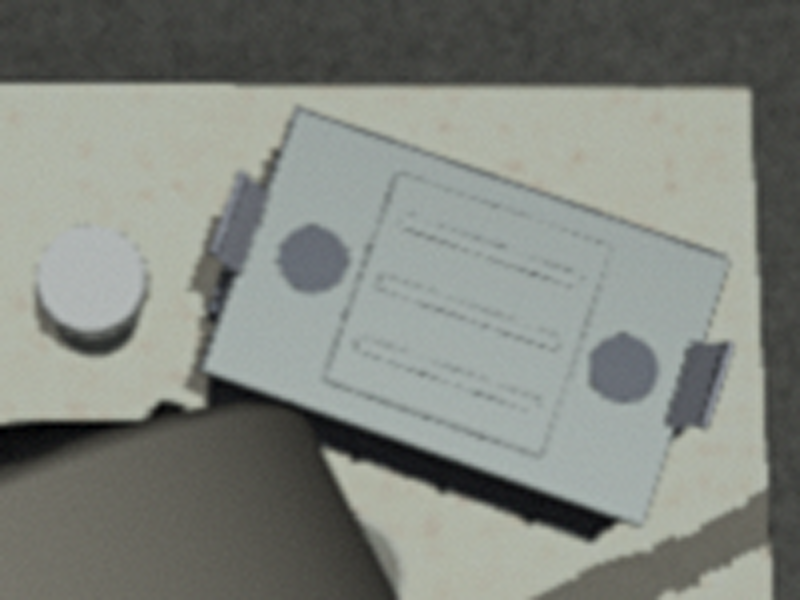

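Run:
```python
import cv2
from h import *
a=save("top","t10a.png",(330,155,370,205),10)
A=cv2.imread("pics/t10a.png")
b=save("top","t10b.png",(440,195,480,235),10)
B=cv2.imread("pics/t10b.png")
cv2.imwrite("pics/t10.png",np.hstack([A[:400],B]))
```

```text
(no output)
```

View pics/t10.png

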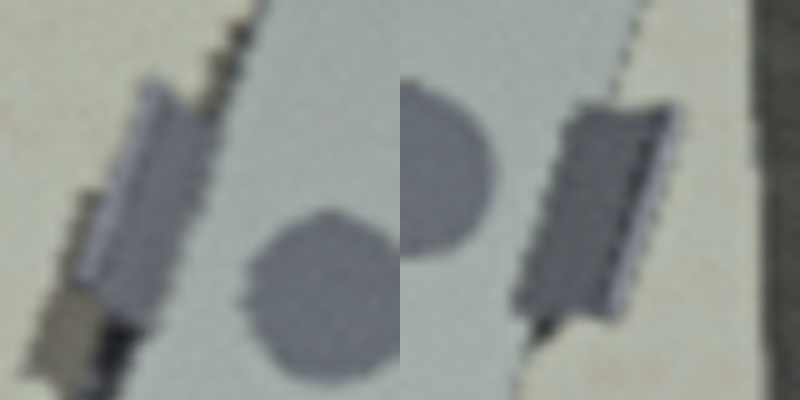

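```bash
python3 -m creep '[0,0.05,0.05,0.01,0,0,0.05,0.05,0,0,0,0.05,0.05,0,0,0,0.05,0.05,0,0,0,0.05,0.02,0,0,0,0.02,0,0,0,0,0,0,0,0]'
python3 - <<'E'
from h import *
c=save("scene","s11.png",(275,130,415,235),5.5)
save("wrist","w11.png")
E
```

```text
time: 12.18
tool_pos: [0.5908, -0.3055, 0.307]
tool_rot: [-3.131, 0.01, 1.228]
contact_force: [-0.6, -0.2, 0.3]
opening: 0.0005
```

View pics/s11.png

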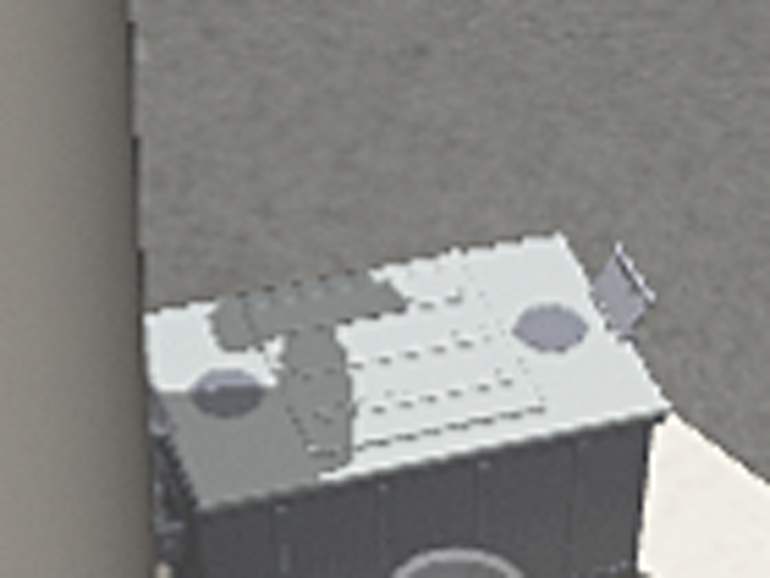

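View pics/w11.png

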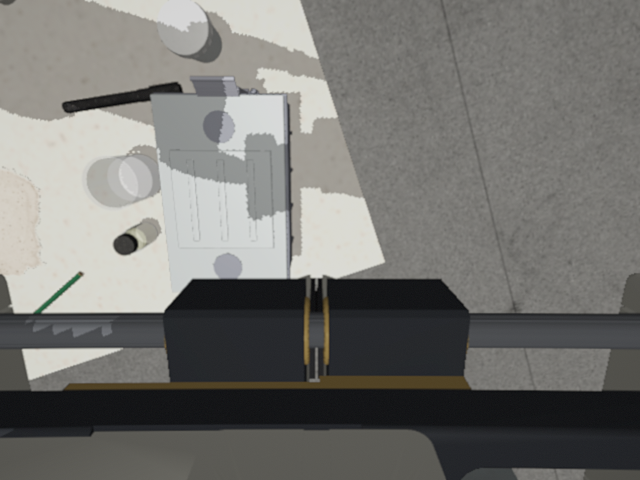

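Run:
```python
from h import *
ct=read_camera("top");cs=read_camera("scene");cw=read_camera("wrist")
def K(c):
    f=240/np.tan(np.radians(c["fovy"])/2);return np.array([[f,0,c["cx"]],[0,f,c["cy"]],[0,0,1]])
def tri(c1,p,c2,q):
    u=lambda c,p:cv2.undistortPoints(np.array(p,float).reshape(-1,1,2),K(c),np.array(c["distortion"])).reshape(-1,2).T
    X=cv2.triangulatePoints(np.c_[c1["R"],c1["t"]],np.c_[c2["R"],c2["t"]],u(c1,p),u(c2,q));return (X[:3]/X[3]).T
T=np.array([(313,258),(623,368)])/4+[285,120]-.375
S=np.array([(227,393),(551,328)])/5.5+[275,130]-.4
W=np.array([(219,126),(228,266)])
print(tri(ct,T,cs,S).round(4));print(tri(cw,W,cs,S).round(4))
# wrist blob centroids check
save("wrist","w11z.png",(140,60,310,140),4.7)
m=ray(ct,T,.089);print(m.round(4),m.mean(0),np.linalg.norm(m[0]-m[1]))
```

```text
[[ 0.5315 -0.2032  0.0897]
 [ 0.4865 -0.3271  0.0897]]
[[ 0.5323 -0.2049  0.0883]
 [ 0.487  -0.329   0.0887]]
[[ 0.5319 -0.203   0.089 ]
 [ 0.4869 -0.3269  0.089 ]] [ 0.50942861 -0.26494596  0.089     ] 0.13182984328360783
```

View pics/w11z.png

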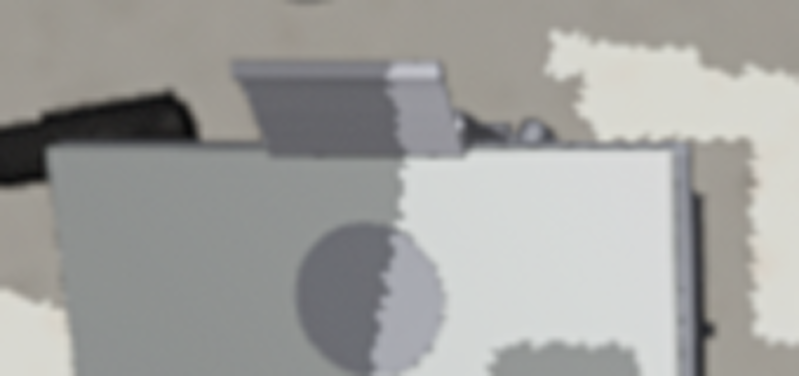

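```bash
python3 -c "
from cell import workorder
print(workorder.hand_in())"
```

```text
the job is handed in; nothing more can be done
None
```

The lid is on square and pressed home, and both clips look snapped over its edge. I handed the job in at about 12.5 s; it reports no verdict.

**What I did:** I pushed the lid about 20 mm back over the box mouth by its far edge with the open jaws, using up to about 6.5 N. I then pressed the right pad and the left pad with the jaws shut. Each end gave way (at about 9 N right, 6 N left) and came to a hard stop at seated height, where I pressed with 22–25 N. That is above the 5–16 N given for snapping an end home.

**Last checks before handing in:**
- **Pad height:** both pads measured 88–90 mm high in two camera pairs, against 89 mm seated.
- **Centring:** the lid centre was at (0.509, -0.265), within about 2 mm of my estimate of the box centre, about (0.510, -0.265). The push seemed to leave the lid 3–5 mm too near the robot; pressing it down centred it.
- **Clips:** both hooks lie over the flange.
- **Surroundings:** the arm was clear above the box, and I saw nothing moved in the pictures. I did not re-measure the box, pot, vial, beaker or flask positions.

**One disagreement:** in the top view the left hook's overlap was only about 0–1.5 mm, against 3–5 mm on the right. The wrist view then showed the left hook clearly over the edge by about 2 mm. The lid therefore probably sits about 1 mm to the right, within its play.

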